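Lock the slicer shaft and take off its hub cap

ROBOT

A 6-joint arm with a two-finger parallel gripper is mounted at the origin on the work surface. World frame = base frame: x ahead of the robot, y to its left, z up, the work surface at z = 0. Lengths are in mm, angles in rad, forces in N, time in s.
With the tool pointing down it reaches from about 400 to 825 mm from the base axis. Payload 7 kg.
Tool frame: the origin (TCP) lies at the very end of the fingers, on their centre line; the grasp point (between the pads) lies 19 mm behind it; z points along the fingers, y is the direction in which the jaws open and shut (so a half turn about z gives the same grasp; the last joint's range is limited). The gripper opens to 88 mm and grips with 3 to 60 N. Pads are 19 mm wide; open, the fingers measure 130 mm over their backs; the gripper's body (78 mm by 193 mm) begins 47 mm behind the grasp point.
Start: joints at [-0.859, 0.359, 0.012, 0, -1.224, -0.288], TCP at [277.55, -615.273, 226.561] pointing down, gripper open.
Joint ranges: [-3.07, 3.07], [-1.43, 2.12], [-1.02, 1.25], [-3.03, 1.67], [-3.05, -0], [-3.03, 3.03]. Speed limits (rad/s): [2.39, 2.39, 3.01, 3.14, 3.14, 3.14].

INTERFACE

Orientations are given as a unit quaternion [x, y, z, w].
In Python, from plant import bot gives the robot as it stands. Calls block until the motion is done:
- bot.move_ptp(position, orientation): joint-space move of the TCP to a pose.
- bot.line_to(position, velocity=150, ori=None): straight line of the TCP; ori=None keeps the orientation; velocity is the mean speed in mm/s.
- bot.move_joints(angles): joint-space move.
- bot.move_gripper(opening, force=None): finger opening in mm; force is the grip in N (None keeps the last); returns when the fingers have stopped.
- bot.pause(seconds).
- bot.solve_ik(position, orientation): joint angles nearest the present ones, or None.
- bot.read_state(): the state.
- bot.camera(name): name is "side" or "top" or "wrist"; returns the picture (480x640x3 uint8, red, green, blue); there is no depth.
- bot.get_calibration(name): a dict with "fx", "fy", "cx", "cy" (pixels), "distortion" ([k1, k2, p1, p2, k3] as OpenCV has them; the pictures are not rectified), "view" (4x4, takes a point from world to camera coordinates); the wrist camera has in their place "T_tool_cam" (4x4, takes a point from camera to tool coordinates, whose origin is the TCP and whose axes are the flange's). Camera axes: x right, y up, looking along -z (the intrinsics and any distortion apply to the point x, -y, -z); pixel columns grow to the right and rows downward; lengths in mm; the calibration is good to about 2 mm. A picture is of the moment at which its call begins: read the wrist's pose just before it. get_calibration takes no time and is no camera call.
A pose or a line that the arm cannot do raises bot.Unreachable and nothing moves.
- bot.close_job(): hands the job in, once; it reports no verdict.
The state is a dict: "t": time; "joint_pos": joint angles; "qvel": joint speeds; "tau": joint torques, N m; "tcp_pos": TCP position; "eef_rot": TCP orientation; "contact_force": force on the tool from outside, world axes, zero at the start; "moment": the same for the moment, N m; "width": finger opening in mm.
Only numpy, scipy, OpenCV 4.12 (cv2) and the standard library are available. Lean on these libraries where they do the work, as an engineer would, in place of code of your own. Each camera call takes 0.05 s, during which the arm holds its last target. There are 200 camera calls.

TASK

The vegetable slicer has to be cleaned: turn the chuck sleeve clockwise by its crank peg until the jaws are tight on the drive shaft, then unscrew the wing cap from the top of the shaft. Nobody knows whether its thread is right- or left-handed, so try it both ways. Lift the cap off and finish holding it still in the gripper at least 6 cm above where it sat, touching nothing else, with the jaws still tight; do not shift the other things on the counter.

Things in the scene. Friction and masses are not known exactly. Their poses are not given: they have to be found in the camera images.
- slicer: vegetable slicer, bowl off, fixed: white base 180 (x) x 335 (y) mm, top face 40 mm above the counter, motor housing at its +y end (y 110 to 210, x -60 to 60 mm, top at 130 mm). Origin on the counter, on the vertical axis shared by drive shaft, chuck sleeve and cap; z up. Sleeve: knurled aluminium disc 104 mm across, top at 56 mm; two jaws beside the shaft, tops at 83 mm.
- sleeve (a joint): turn of the chuck sleeve, rad: grows clockwise seen from above, starts between 0 and 0.3 (jaws open); the two jaws slide inwards 5 mm per rad, touch the shaft at 1.2 and then the sleeve comes up hard (15 to 20 N at the peg at 1.3 to 1.4); let go, it springs back to about 1.27 and stays (tight). Below 1.2 it turns stiffly (5 to 8 N at the peg).
- crank_peg (a point): grip point on the sleeve's crank peg: upright steel pin 14 mm in diameter, 85 mm from the slicer's axis, going round with the sleeve; it stands free from 56 to 116 mm above the counter, and this point is on its centre line at 95 mm.
- cap: black hub cap on the shaft, 0.12 kg: round skirt 54 mm across, 34 mm high, a wing on top. Origin: centre of its underside (88 mm above the counter at the start); x along the wing, z up. Quick thread, hand unknown: the wrong way it stops hard after about 0.1 rad; the right way it turns easily without rising, lifts straight off once turned 1.2 to 1.8 rad, and stops at about 1.9 rad.
- cap_wing (a point): centre of the cap's wing, 49 mm above the cap's underside (137 mm above the counter at the start). The wing is an upright bar 46 mm long (along the cap's x), 10 mm thick (along its y), 30 mm high, centred on the axis. With the jaws open the shaft may turn along with the cap.
- bowl: white ceramic bowl, 140 mm across, 60 mm high; origin under its centre. Bystander.
- tea_cup: blue ceramic cup without handle, 68 mm across, 75 mm high; origin under its centre. Bystander.
- cutting_disc: steel slicing disc lying flat, 120 mm across, 4 mm thick with a 36 mm hub 14 mm high; origin under its centre. Bystander.
- sauce_bottle: amber glass bottle, 60 mm across, 150 mm high; origin under its centre. Bystander.
- spice_jar: glass jar with black lid, 52 mm across, 80 mm high; origin under its centre. Bystander.
- ladle: long steel spoon lying on the counter. Bystander.
- food_box: clear open plastic box 160 x 110 x 70 mm; origin under its centre. Bystander.

How it is judged:
By the outcome, as a careful person would: the job done as asked, in the order asked, and still so for the second after the job is handed in, while the arm keeps its last pose, push and grip.
It also fails if it takes over 54 s, if anything falls off the work surface, if the arm or the gripper's body presses on something with over 40 N, if the wrist force passes 120 N, or if a joint passes its speed limit or range.

## Working session

There is one attempt and no reset: what is moved stays moved. The work goes in short steps, each a Python script; the robot and the scene stay as the last script left them, time stands still between calls to the robot, and variables do not carry over. Pictures are saved under pics/ and viewed, about 8 in all and at most 12, crops included, and the job is handed in when it is done.

```bash
ls; mkdir -p pics; python3 - <<'E'
from plant import bot
import cv2,numpy as np
for n in("top","side"):
    cv2.imwrite(f"pics/{n}0.png",cv2.cvtColor(bot.camera(n),cv2.COLOR_RGB2BGR))
for n in("top","side","wrist"):
    print(n,bot.get_calibration(n))
s=bot.read_state();print(s)
E
```

```text
pics
top {'fx': 599.0126927665066, 'fy': 599.0126927665066, 'cx': 327.7857106814342, 'cy': 238.83604657497997, 'distortion': array([-0.11092252,  0.        ,  0.        ,  0.        ,  0.        ]), 'view': array([[ 4.79280772e-03, -9.99829774e-01,  1.78171746e-02,
        -7.80540518e+01],
       [ 9.97663175e-01,  5.99527607e-03,  6.80606086e-02,
        -5.53908752e+02],
       [-6.81558418e-02,  1.74493376e-02,  9.97522081e-01,
        -1.62437711e+03],
       [ 0.00000000e+00,  0.00000000e+00,  0.00000000e+00,
         1.00000000e+00]])}
side {'fx': 435.05421061460675, 'fy': 435.05421061460675, 'cx': 319.0153352350977, 'cy': 241.51839851603336, 'distortion': array([0.02378976, 0.        , 0.        , 0.        , 0.        ]), 'view': array([[-9.84325059e-01, -1.76358288e-01, -1.38983741e-03,
         5.30552865e+02],
       [ 1.16763216e-01, -6.57567089e-01,  7.44292869e-01,
        -1.97357720e+02],
       [-1.32176128e-01,  7.32463841e-01,  6.67851925e-01,
        -1.25204122e+03],
       [ 0.00000000e+00,  0.00000000e+00,  0.00000000e+00,
         1.00000000e+00]])}
wrist {'f
[... 516 characters left out ...]
         1.00000000e+00]])}
{'t': 0.1, 'joint_pos': array([-8.58919441e-01,  3.59316013e-01,  1.11870427e-02, -3.05524553e-04,
       -1.22410109e+00, -2.88122967e-01]), 'qvel': array([ 0.00104043, -0.00048774,  0.00244855,  0.00051652, -0.0006118 ,
       -0.00105907]), 'tau': array([-4.01343505e-04, -5.84164560e+01,  2.93749666e+01,  7.01539814e+00,
        1.00860855e-02, -4.98177781e-05]), 'tcp_pos': array([ 277.37030361, -614.91777773,  225.73234807]), 'eef_rot': array([-2.10244352e-01,  9.77648596e-01,  6.97970602e-04, -2.17630906e-04]), 'contact_force': array([-0.59658585, -0.48988808,  0.50466278]), 'moment': array([-0.05197547,  0.01412693,  0.01750269]), 'width': 87.64094946867998}
```

View pics/top0.png

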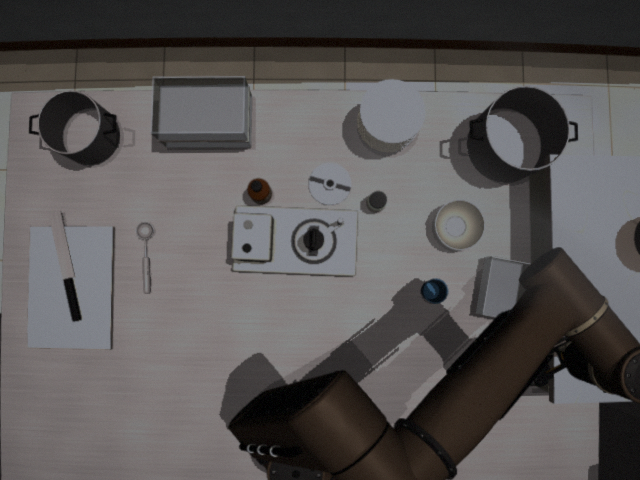

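View pics/side0.png

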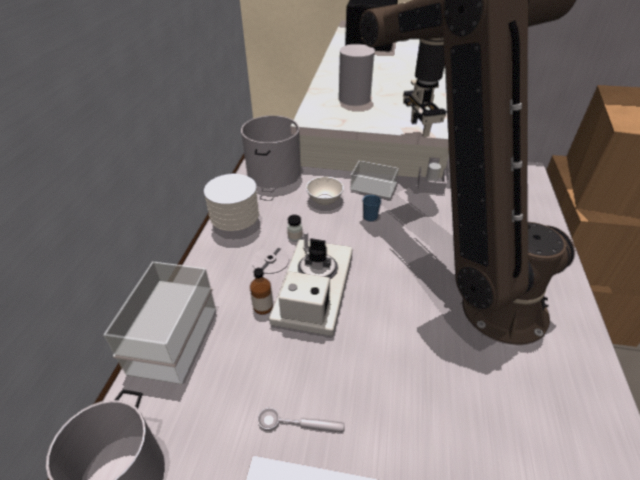

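The top view shows the slicer with cap at about (313,240), the crank peg tip at about (338,222) and the housing on the left (+y). The side view agrees. Next I'll cast rays and take a closer wrist look.

```bash
cat > h.py <<'E'
from plant import bot
import cv2,numpy as np
from scipy.spatial.transform import Rotation as R
def T_wc(name,st=None):
    c=bot.get_calibration(name)
    if name=="wrist":
        T=np.eye(4);T[:3,:3]=R.from_quat(st["eef_rot"]).as_matrix();T[:3,3]=st["tcp_pos"]
        return c,T@c["T_tool_cam"]
    return c,np.linalg.inv(c["view"])
def ray(name,uv,z,st=None):
    c,T=T_wc(name,st)
    K=np.array([[c["fx"],0,c["cx"]],[0,c["fy"],c["cy"]],[0,0,1]])
    p=cv2.undistortPoints(np.array([[uv]],float),K,c["distortion"])[0,0]
    d=T[:3,:3]@[p[0],-p[1],-1]; o=T[:3,3]
    return o+d*(z-o[2])/d[2]
def down(yaw):  # tool z down, tool x at world angle yaw
    return (R.from_euler("z",yaw)*R.from_euler("x",np.pi)).as_quat()
def snap(name,f):
    s=bot.read_state();im=bot.camera(name)
    cv2.imwrite(f"pics/{f}.png",cv2.cvtColor(im,cv2.COLOR_RGB2BGR));return s,im
E
python3 - <<'E'
from h import *
w=ray("top",(313,238),150);p=ray("top",(339,222),116);print(w,p,np.linalg.norm((w-p)[:2]))
# base corners at z=40
for uv in((236,208),(357,210),(355,276),(233,271)):print(ray("top",uv,40))
a=bot.read_state();print(R.from_quat(a["eef_rot"]).as_matrix())
for yaw in np.arange(-3,3.2,.5):
    q=bot.solve_ik([w[0],w[1],240],down(yaw));print(yaw,None if q is None else np.round(q,2))
E
```

```text
[547.30237385 -35.42394725 150.        ] [ 591.60087539 -102.20529622  116.        ] 80.13804221106942
[635.5022208  175.41664976  40.        ]
[ 632.10574089 -153.88763631   40.        ]
[ 452.69067315 -148.75076979   40.        ]
[464.30774669 180.94261378  40.        ]
[[-9.11594530e-01 -4.11089888e-01 -7.19021854e-04]
 [-4.11090496e-01  9.11593650e-01  1.27322862e-03]
 [ 1.32044345e-04  1.45625130e-03 -9.99998931e-01]]
-3.0 [ 0.29  0.14 -0.25 -0.   -1.18 -1.72]
-2.5 [ 0.29  0.14 -0.25  0.   -1.18 -1.22]
-2.0 [ 0.29  0.14 -0.25  0.   -1.18 -0.72]
-1.5 [ 0.29  0.14 -0.25  0.   -1.18 -0.22]
-1.0 [ 0.29  0.14 -0.25  0.   -1.18  0.28]
-0.5 [ 0.29  0.14 -0.25  0.   -1.18  0.78]
0.0 [ 0.29  0.14 -0.25  0.   -1.18  1.28]
0.5 [ 0.29  0.14 -0.25  0.   -1.18  1.78]
1.0 [ 0.29  0.14 -0.25  0.   -1.18  2.28]
1.5 [ 0.29  0.14 -0.25  0.   -1.18  2.78]
2.0 [ 0.29  0.14 -0.25  0.   -1.18 -3.01]
2.5 [ 0.29  0.14 -0.25 -0.   -1.18 -2.51]
3.0 [ 0.29  0.14 -0.25 -0.   -1.18 -2.01]
```

```bash
python3 - <<'E'
from h import *
bot.move_ptp([560,-50,270],down(-1.0));bot.pause(.2)
s,_=snap("wrist","w1");print(s["t"],s["tcp_pos"],s["contact_force"],s["moment"])
E
```

```text
2.5583 [559.98370476 -50.60120188 269.88664637] [ 0.16821914 -0.32728759 -0.71657186] [0.01959587 0.10126223 0.00573656]
```

View pics/w1.png

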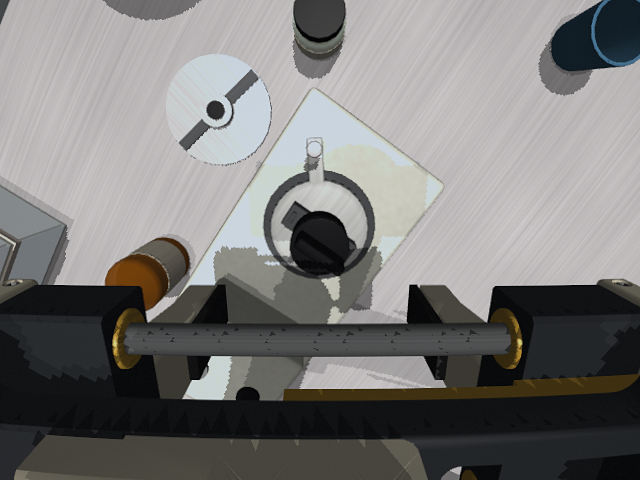

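The wrist view shows the peg top at about (315,149), the sleeve ring centred near (319,224), and the wing running from about (303,235) to (343,270). I'll enlarge it for accuracy.

```bash
python3 - <<'E'
import cv2
im=cv2.imread("pics/w1.png")[130:290,240:400]
im=cv2.convertScaleAbs(im,alpha=1.3,beta=25)
cv2.imwrite("pics/w1c.png",cv2.resize(im,(592,592),interpolation=cv2.INTER_NEAREST)) #3.7x
E
```

```text
(no output)
```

View pics/w1c.png

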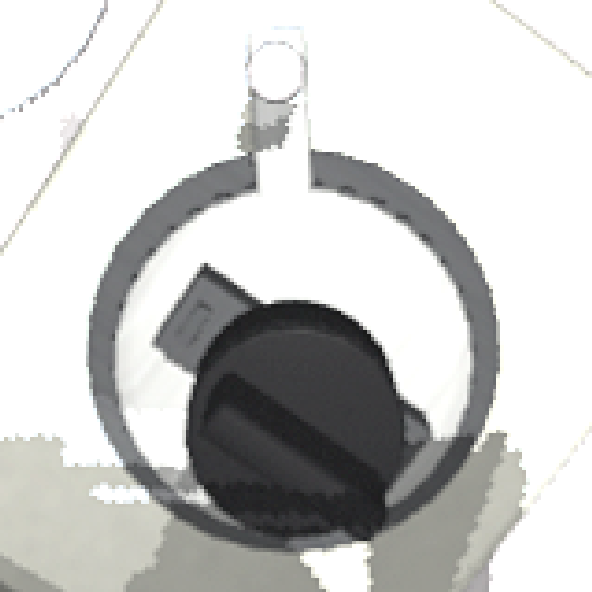

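```bash
python3 - <<'E'
from h import *
im=cv2.imread("pics/w1.png")
c=im[200:290,280:370].astype(float)
c=np.clip(c*4-20,0,255).astype(np.uint8)
cv2.imwrite("pics/w1d.png",cv2.resize(c,(540,540),interpolation=cv2.INTER_NEAREST)) #6x
s=dict(tcp_pos=np.array([559.984,-50.601,269.887]),eef_rot=bot.read_state()["eef_rot"])
f=lambda u,v,z:ray("wrist",(240+u/3.7,130+v/3.7),z,s)
p=f(276,71,116);print("peg",p)
for z in(50,56):
    e=[f(88,351,z),f(498,351,z),f(293,152,z),f(293,550,z)]
    o=np.mean(e,0);print(z,o,[np.linalg.norm(a-o) for a in e],np.linalg.norm((p-o)[:2]))
a,b=f(230,375,122),f(385,470,122);print("wing",a,b,np.linalg.norm(a-b),np.arctan2(*(b-a)[1::-1]))
E
```

```text
peg [ 598.98850985 -106.9049053   116.        ]
50 [550.81234894 -39.86625127  50.        ] [np.float64(60.053081647041445), np.float64(60.04819852196167), np.float64(58.63946727939217), np.float64(61.16250044522145)] 82.55376195334159
56 [551.61086931 -41.05020711  56.        ] [np.float64(59.10073232862715), np.float64(59.0959266423852), np.float64(57.70953570612286), np.float64(60.192557454554276)] 81.12633417274373
wing [570.38162687 -41.88357873 122.        ] [526.05511445 -42.04381747 122.        ] 44.32680205047132 -3.1379777054405356
```

View pics/w1d.png

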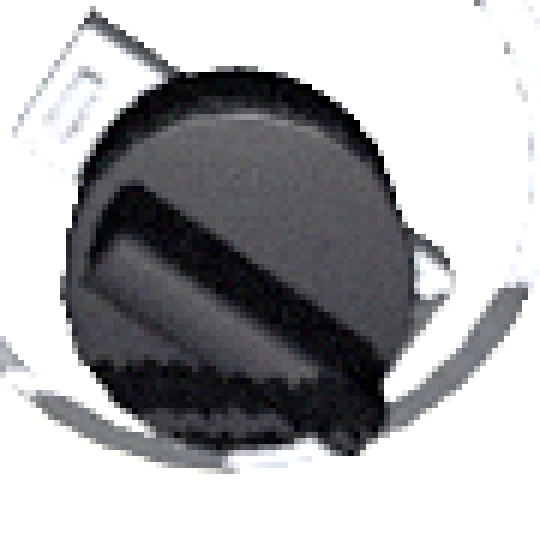

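The cap close-up shows the wing's top face (z 152) running from (104,257) to (367,425) in the crop. The skirt's top circle is centred near (241,275), and the outer dark ring is the base groove rather than the sleeve.

```bash
python3 - <<'E'
from h import *
s=dict(tcp_pos=np.array([559.984,-50.601,269.887]),eef_rot=bot.read_state()["eef_rot"])
f=lambda u,v,z:ray("wrist",(240+u/3.7,130+v/3.7),z,s)
g=lambda u,v,z:ray("wrist",(280+u/6,200+v/6),z,s)
p=f(276,71,116);o=f(295,362,56);sk=g(241,275,122);a,b=g(104,257,152),g(367,425,152)
print("peg",p,"sleeve",o,"skirt",sk,"wing",(a+b)/2,np.linalg.norm(a-b),np.arctan2(*(a-b)[1::-1]))
a2,b2=g(118,235,152),g(380,392,152);print(np.arctan2(*(a2-b2)[1::-1]))
for c in(o,sk,(a+b)/2):print(np.linalg.norm((p-c)[:2]),np.arctan2(*(p-c)[1::-1]))
E
```

```text
peg [ 598.98850985 -106.9049053   116.        ] sleeve [550.01904399 -39.63748692  56.        ] skirt [549.82854846 -39.26634102 122.        ] wing [550.18399687 -38.40654094 152.        ] 42.886669429619026 -0.021005348909537248
0.010407333969749778
83.20405135537634 -0.9415363322111192
83.61624950317194 -0.9423068527547133
84.10651821517041 -0.9517358074405577
```

```bash
cat >> h.py <<'E'
O=np.array([550.0,-39.2]);A0=-0.945
def pegpose(a,r=85,z=79):
    return [*(O+r*np.array([np.cos(a),np.sin(a)])),z],down(a)
E
python3 - <<'E'
from h import *
s=bot.read_state()
bot.move_gripper(56,50)
p,q=pegpose(A0,z=170);bot.move_ptp(p,q)
p,q=pegpose(A0);bot.line_to(p,80);bot.pause(.1)
s=bot.read_state();print(s["contact_force"],s["tcp_pos"],p)
snap("wrist","w2")
bot.move_gripper(0,50);bot.pause(.1)
s=bot.read_state();print(s["t"],s["width"],s["contact_force"],s["tcp_pos"])
E
```

```text
[-0.10748292 -0.58020762  1.1127865 ] [ 600.17945765 -108.07661637   79.62007051] [np.float64(599.7881447165491), np.float64(-108.09223937196383), 79]
6.225 13.106201622683784 [ 0.30413988 -0.08157509 -0.40982636] [ 599.80482345 -108.07812334   78.98090061]
```

The fingers closed to 13 mm, so the peg is held. Now I'll turn it clockwise while watching the force.

```bash
python3 - <<'E'
from h import *
d=0
while d<1.42:
    d+=0.05 if d<0.8 else 0.025
    p,q=pegpose(A0-d);bot.line_to(p,60,q)
    s=bot.read_state();a=A0-d
    t=np.array([np.sin(a),-np.cos(a)]);r=np.array([np.cos(a),np.sin(a)])
    F=s["contact_force"];ft=-F[:2]@t
    v=s["tcp_pos"][:2]-O
    if d>.75 or round(d*20)%4==0:print(round(d,3),"ft %.1f fr %.1f fz %.1f"%(ft,F[:2]@r,F[2]),"ang %.3f"%(A0-np.arctan2(v[1],v[0])),"w %.1f t %.2f"%(s["width"],s["t"]))
    if ft>18 or np.linalg.norm(F)>30:break
E
```

```text
0.2 ft 3.2 fr -0.7 fz -3.1 ang 0.199 w 13.4 t 7.22
0.4 ft 3.1 fr -2.8 fz -2.0 ang 0.401 w 12.8 t 8.22
0.6 ft 2.2 fr -1.7 fz -2.7 ang 0.601 w 12.8 t 9.22
0.75 ft 2.8 fr -1.8 fz -3.8 ang 0.752 w 12.5 t 9.97
0.8 ft 2.0 fr 0.1 fz -3.2 ang 0.802 w 13.3 t 10.22
0.825 ft 3.1 fr 0.9 fz -4.8 ang 0.824 w 13.2 t 10.47
0.85 ft 4.6 fr 1.1 fz -5.3 ang 0.850 w 13.0 t 10.72
0.875 ft 3.1 fr 1.6 fz -5.1 ang 0.876 w 13.4 t 10.97
0.9 ft 2.3 fr 2.5 fz -5.2 ang 0.902 w 13.3 t 11.22
0.925 ft 3.7 fr 3.4 fz -3.7 ang 0.927 w 13.0 t 11.47
0.95 ft 3.5 fr 2.8 fz -4.2 ang 0.952 w 13.0 t 11.72
0.975 ft 3.2 fr 3.7 fz -3.5 ang 0.977 w 13.3 t 11.97
1.0 ft 3.3 fr 3.7 fz -3.8 ang 1.002 w 13.0 t 12.22
1.025 ft 4.0 fr 4.0 fz -3.6 ang 1.027 w 13.3 t 12.47
1.05 ft 2.5 fr 4.1 fz -3.2 ang 1.053 w 13.2 t 12.72
1.075 ft 3.3 fr 4.0 fz -3.5 ang 1.078 w 13.1 t 12.97
1.1 ft 3.0 fr 3.6 fz -3.4 ang 1.103 w 13.1 t 13.22
1.125 ft 3.2 fr 4.2 fz -2.7 ang 1.129 w 13.0 t 13.47
1.15 ft 2.9 fr 2.7 fz -3.7 ang 1.154 w 13.2 t 13.72
1.175 ft 2.8 fr 3.6 fz -3.2 ang 1.179 w 13.3 t 13.97
1.2 ft 2.6 fr 3.2 fz -3.0 ang 1.204 w 13.2 t 14.22
1.225 ft 4.1 fr 3.3 fz -2.6 ang 1.228 w 13.1 t 14.47
1.25 ft 4.9 fr 4.6 fz -3.8 ang 1.251 w 13.0 t 14.72
1.275 ft 6.5 fr 5.0 fz -3.9 ang 1.274 w 13.2 t 14.97
1.3 ft 7.3 fr 5.3 fz -4.5 ang 1.297 w 13.1 t 15.22
1.325 ft 8.2 fr 5.8 fz -5.3 ang 1.320 w 13.2 t 15.47
1.35 ft 10.3 fr 4.3 fz -6.9 ang 1.343 w 13.2 t 15.72
1.375 ft 11.6 fr 6.2 fz -7.1 ang 1.366 w 13.2 t 15.97
1.4 ft 12.7 fr 5.5 fz -7.5 ang 1.389 w 13.2 t 16.23
1.425 ft 13.8 fr 5.4 fz -8.0 ang 1.413 w 13.2 t 16.48
```

```bash
python3 - <<'E'
from h import *
def rep(d,l=""):
    s=bot.read_state();a=A0-d
    t=np.array([np.sin(a),-np.cos(a)]);F=s["contact_force"];v=s["tcp_pos"][:2]-O
    ft=-F[:2]@t
    print(l,round(d,3),"ft %.1f"%ft,F.round(1),"ang %.3f"%(A0-np.arctan2(v[1],v[0])),"w %.1f t %.2f"%(s["width"],s["t"]),"Mz %.2f"%s["moment"][2]);return ft
d=1.425
while d<1.54:
    d+=0.02
    p,q=pegpose(A0-d);bot.line_to(p,60,q)
    if rep(d)>17.5:break
bot.move_gripper(40);bot.pause(.2);rep(d,"open")
snap("wrist","w3")
E
python3 - <<'E'
import cv2
im=cv2.imread("pics/w3.png");cv2.imwrite("pics/w3b.png",cv2.convertScaleAbs(im,alpha=1.3,beta=25))
E
```

```text
1.445 ft 15.2 [  6.7 -14.5  -7.7] ang 1.431 w 13.3 t 16.73 Mz 0.33
 1.465 ft 16.2 [  6.2 -16.1  -9. ] ang 1.449 w 13.0 t 16.98 Mz 0.29
 1.485 ft 16.6 [  6.8 -16.   -9.3] ang 1.468 w 12.8 t 17.23 Mz 0.29
 1.505 ft 18.3 [  6.9 -18.   -9. ] ang 1.487 w 13.2 t 17.48 Mz 0.33
open 1.505 ft 4.4 [ 5.1 -1.5 -2.2] ang 1.499 w 40.0 t 18.37 Mz 0.10
```

View pics/w3b.png

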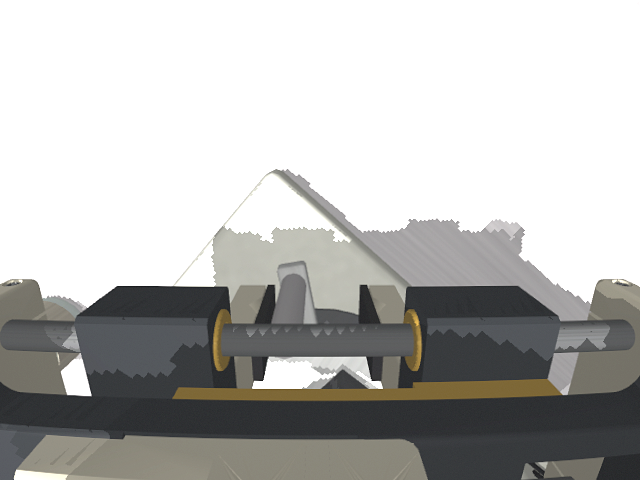

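```bash
python3 - <<'E'
from h import *
a=A0-1.505
p,q=pegpose(a,z=175);bot.line_to(p,150)
bot.line_to([*(O+18*np.array([np.cos(a),np.sin(a)])),270],150);bot.pause(.1)
s,im=snap("wrist","w4");print(s["t"],s["tcp_pos"],s["eef_rot"])
c=cv2.convertScaleAbs(cv2.imread("pics/w4.png")[130:290,240:400],alpha=1.3,beta=25)
cv2.imwrite("pics/w4c.png",cv2.resize(c,(592,592),interpolation=cv2.INTER_NEAREST))
E
```

```text
20.2333 [535.3133663 -50.9768615 269.0317147] [-3.38782447e-01  9.40864325e-01  1.95647663e-04 -8.58619910e-04]
```

View pics/w4c.png

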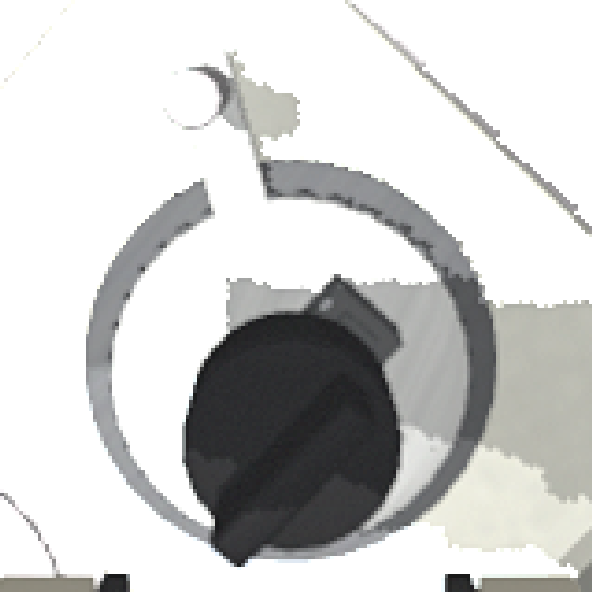

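The peg top is now at (193,97) in the crop, so it has sprung back somewhat. The wing's top face runs from about (365,400) to (225,550).

```bash
python3 - <<'E'
from h import *
s=dict(tcp_pos=np.array([535.313,-50.977,269.032]),eef_rot=bot.read_state()["eef_rot"])
f=lambda u,v,z:ray("wrist",(240+u/3.7,130+v/3.7),z,s)
p=f(193,97,116);o=f(290,366,56);print(p,o,np.linalg.norm(p[:2]-O))
for c in(O,o[:2]):print("travel",A0-np.arctan2(*(p[:2]-c)[::-1]))
a,b=f(350,380,122),f(225,490,122);print("wing",a,b,np.arctan2(*(a-b)[1::-1]))
a,b=f(368,408,152),f(225,555,152);print("wing",a,b,np.arctan2(*(a-b)[1::-1]))
E
```

```text
[ 500.96789498 -106.91110841  116.        ] [546.80262794 -39.59191297  56.        ] 83.59988949797238
travel 1.2525384826894723
travel 1.2235586476736287
wing [528.06902858 -37.0490928  122.        ] [568.51438407 -42.57436353 122.        ] 3.005822335803861
wing [525.39215587 -36.14147612 152.        ] [571.53005969 -38.53337117 152.        ] 3.089796722993264
```

```bash
cat >> h.py <<'E'
def caprot(y,z=126,v=60):
    """turn held cap to yaw y in place; slow line with tiny z dither irrelevant"""
    bot.line_to([*O,z],v,down(y))
E
python3 - <<'E'
from h import *
bot.move_ptp([*O,185],down(-0.03))
bot.line_to([*O,126],100);bot.pause(.1)
s=bot.read_state();print(s["t"],s["contact_force"].round(1),s["moment"].round(2),s["joint_pos"].round(2))
bot.move_gripper(0,30);bot.pause(.1)
s=bot.read_state();print(s["t"],s["width"],s["contact_force"].round(1),s["moment"].round(2),s["tcp_pos"])
E
```

```text
23.1917 [0.5 0.1 0.4] [-0.11  0.15  0.01] [ 0.28  0.24 -0.4   0.   -0.93  1.26]
23.8917 9.8842637644593 [0.  0.7 1. ] [0.28 0.35 0.05] [550.08944951 -39.11321295 126.11569597]
```

```bash
python3 - <<'E'
from h import *
def go(y):
    q=bot.solve_ik([*O,126],down(y));bot.move_joints(q);s=bot.read_state()
    v=R.from_quat(s["eef_rot"]).apply([1,0,0]);ya=np.arctan2(v[1],v[0])
    print("cmd %.2f act %.3f Mz %.3f"%(y,ya,s["moment"][2]),s["contact_force"].round(1),"w %.1f t %.2f q6 %.2f"%(s["width"],s["t"],s["joint_pos"][5]));return s["moment"][2]
y0=-0.03
for d in(-.06,-.12,-.18,-.24):
    if abs(go(y0+d))>.6:break
E
```

```text
cmd -0.09 act -0.088 Mz -0.033 [0.  3.2 2.1] w 9.9 t 24.14 q6 1.20
cmd -0.15 act -0.147 Mz 0.209 [0.7 4.5 1.5] w 10.0 t 24.39 q6 1.14
cmd -0.21 act -0.206 Mz 0.612 [-0.3  5.5  1.8] w 10.4 t 24.64 q6 1.08
```

Clockwise comes up hard at about 0.1 rad, so the cap must unscrew counter-clockwise.

```bash
python3 - <<'E'
from h import *
def go(y):
    q=bot.solve_ik([*O,126],down(y));bot.move_joints(q);s=bot.read_state()
    v=R.from_quat(s["eef_rot"]).apply([1,0,0]);ya=np.arctan2(v[1],v[0])
    print("cmd %.2f act %.3f Mz %.3f"%(y,ya,s["moment"][2]),s["contact_force"].round(1),"w %.1f t %.2f q6 %.2f"%(s["width"],s["t"],s["joint_pos"][5]));return s["moment"][2]
ok=True
for y in(-.03,.05,.12,.2,.4,.6,.8,1.0,1.2,1.4,1.55,1.68):
    if abs(go(y))>.6: ok=False;break
if ok:
  for z in(127,128,129.5,131,133,136):
    bot.line_to([*O,z],20);s=bot.read_state();print(z,s["tcp_pos"][2],s["contact_force"].round(1),s["width"],s["t"])
    if abs(s["contact_force"][2])>9:break
E
```

```text
cmd -0.03 act -0.032 Mz 0.032 [-0.8  2.1  3.2] w 9.8 t 24.93 q6 1.25
cmd 0.05 act 0.046 Mz 0.075 [0.3 0.3 2.6] w 9.8 t 25.18 q6 1.33
cmd 0.12 act 0.116 Mz -0.021 [-0.5  0.1  2.9] w 9.9 t 25.43 q6 1.40
cmd 0.20 act 0.196 Mz -0.013 [-0.2  0.5  2.6] w 9.9 t 25.68 q6 1.48
cmd 0.40 act 0.394 Mz 0.070 [-0.6  1.1  3.2] w 9.7 t 25.99 q6 1.68
cmd 0.60 act 0.592 Mz -0.002 [-1.4  1.   4.2] w 10.2 t 26.30 q6 1.88
cmd 0.80 act 0.791 Mz 0.120 [-1.6  2.7  5.4] w 9.8 t 26.61 q6 2.08
cmd 1.00 act 0.990 Mz 0.084 [-1.2  4.2  5.4] w 9.8 t 26.92 q6 2.28
cmd 1.20 act 1.193 Mz 0.062 [-1.7  5.5  5.2] w 9.9 t 27.23 q6 2.48
cmd 1.40 act 1.392 Mz 0.093 [-0.3  4.2  4.2] w 9.8 t 27.53 q6 2.68
cmd 1.55 act 1.543 Mz 0.098 [-2.3  6.2  6.1] w 9.6 t 27.80 q6 2.83
cmd 1.68 act 1.673 Mz 0.137 [-0.6  5.9  5.9] w 9.9 t 28.05 q6 2.96
127 126.39439959602228 [ 0.3  5.5 -0.8] 9.953785682342273 28.3
128 127.03040645154367 [-0.2  5.4 -1.4] 9.545320503146964 28.55
129.5 128.35245461382206 [-0.   5.9 -2.7] 9.828850962788335 28.8
131 129.75907620060084 [ 0.2  6.2 -2. ] 9.707586012853104 29.05
133 131.76050096681666 [-0.5  5.5 -1.9] 9.761174238760937 29.3
136 134.81147568813222 [-0.2  5.7 -2.2] 9.50463344705532 29.6
```

```bash
python3 - <<'E'
from h import *
def r():
    s=bot.read_state();print(s["tcp_pos"].round(1),s["contact_force"].round(1),round(s["width"],1),s["t"])
bot.line_to([O[0],O[1]+.7,137],20);r()
for z in(150,165):bot.line_to([O[0],O[1]+.7,z],50);r()
bot.line_to([O[0],O[1]+.7,230],100);bot.pause(.3);r()
_,_=snap("wrist","w5");snap("side","s5")
a=cv2.imread("pics/w5.png");b=cv2.imread("pics/s5.png")[190:340,230:380]
b=cv2.resize(b,(480,480));a=cv2.resize(a,(320,240));a=cv2.copyMakeBorder(a,0,240,0,0,cv2.BORDER_CONSTANT)
cv2.imwrite("pics/m5.png",np.hstack([a,b]))
E
```

```text
[549.1 -38.6 136.2] [-0.3  3.3 -3.4] 10.1 29.85
[551.1 -39.  151.5] [-0.5 -0.4  4.7] 9.6 30.2583
[550.  -38.5 165.2] [-0.4  0.7 -0.3] 10.2 30.7083
[549.8 -38.6 229.5] [-1.2 -0.7 -0.1] 10.0 31.8083
```

View pics/m5.png

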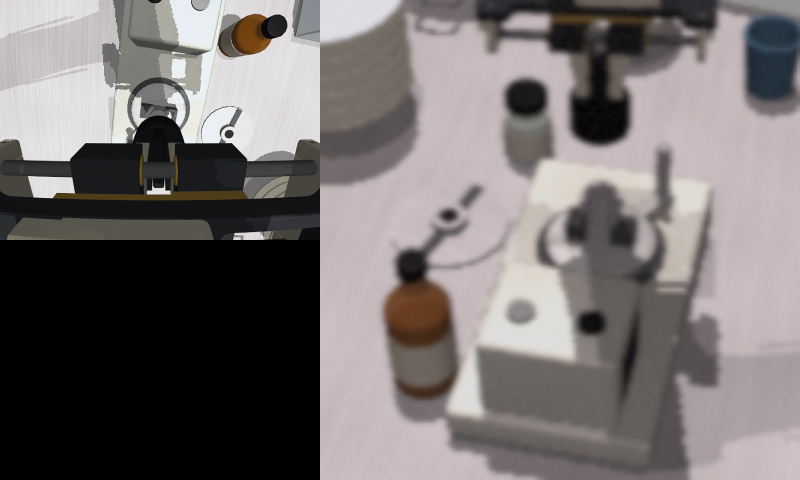

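The cap hangs in the gripper, well clear of the shaft. The peg tip is at side pixel of about (337.5,237), so I'll check that it hasn't moved back, then hand in.

```bash
python3 - <<'E'
from h import *
p=ray("side",(337.5,237),116);print(p,"travel",A0-np.arctan2(*(p[:2]-O)[::-1]),np.linalg.norm(p[:2]-O))
s=bot.read_state();print(s["tcp_pos"],s["width"],s["t"])
E
```

```text
[ 500.15729263 -100.78258619  116.        ] travel 1.306220796175185 79.22569280023089
[549.94554098 -38.50752982 229.73468466] 9.961325866148002 31.9083
```

```bash
python3 -c "
from plant import bot
bot.pause(.3);print(bot.close_job())"
```

```text
the job is handed in; nothing more can be done
None
```

The job is done and handed in at about 32 s of the 54 s allowed. The gripper is holding the cap still about 104 mm above where it sat.

- **Sleeve:** I turned it clockwise by the crank peg. It began to resist after about 1.2 rad of turn, and I stopped at 18 N. Once released, the peg rested at about 1.24 rad of turn from its start, which fits the expected tight position of about 1.27 rad.
- **Cap:** I tried clockwise first and it stopped hard after about 0.1 rad. I then unscrewed it counter-clockwise by about 1.7 rad and lifted it off.

**Last checks:**
- The grip width is 10 mm, matching the wing's thickness, and the outside force is about 1 N.
- The side picture shows the cap clear of the shaft. The bystanders in that view look undisturbed, though I did not measure their positions again.
- A rough side-view reading put the peg at 1.31 rad, against 1.24 rad from the wrist camera. Its radius also came out at 79 mm instead of 85 mm. I put both down to the blurry side image. The jaws' tightness was inferred from the force and the peg's position, not seen directly.
- During the lift there was a sideways force of about 6 N while the cap was still on the shaft. I shifted the arm 0.7 mm and it dropped to about 3 N, then to nothing once the cap was clear.

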